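# Pack the field caddy tight

## Task

Pack the grey caddy for transport: gently shove the white bottle that already stands in it home against the aluminium end stop opposite the steel presser, then stand the aluminium tube block and the small amber bottle in the caddy, all in one row with the block between the two bottles. Then slide the presser up against the row until it is snug and nothing has play, and let go. The end stop is only lightly clamped and must not be pushed out of its place; everything stays upright and the glass beaker in front is left alone.

Things in the scene. Friction and masses are not known exactly. Their poses are not given: they have to be found in the camera images.
- caddy: Grey open plastic box, fixed to the bench, outside 72 x 240 mm, walls 29 mm high (rim 31 mm); inside 62 mm (its x) by 230 mm (its y), walls 5 mm thick, inner floor 5 mm above the bench. Origin: centre of its underside; z up. At its +y end stands the end stop, at its -y end the presser.
- caddy_floor (a point): Centre of the caddy's inner floor, axes as the caddy. Near the +y end an upright aluminium end stop (58 mm wide, 8 mm thick, 32 mm high over the bench, two dark screw heads on top to 39 mm) is clamped across it, set by hand; pressed with over 18 N it slips. Its face toward the row lies anywhere from y = +77 to +107 mm and its place is not reported: find it by touch.
- presser (a joint): Sliding steel presser inside the caddy, m: 0 = fully back at the -y end, grows (to 0.06) as it is slid toward +y; it starts nearly back. It is held by friction only (about 3 N) and stays where it is left. Its upright face plate (56 mm wide, top 42 mm over the bench) meets the row; the plate's front lies at caddy y = -70 mm + joint value.
- presser_tab (a point): Centre of the top edge of the presser's upright steel thumb tab, 94 mm over the bench. The tab is 40 mm wide (caddy x), 10 mm thick (caddy y) and sheer down to the caddy's floor; push its -y face 40 to 90 mm over the bench, clear of the 31 mm high end wall. Its centre lies 40 mm behind (-y of) the face plate's front.
- large_bottle_mid (a point): White round plastic bottle with a cap that starts standing loose in the middle of the caddy: 52 mm across, 115 mm tall, straight-sided from its foot up to 70 mm. Point: on its axis, half-way up (57.5 mm over its foot). About 0.25 kg. (A like bottle far back on the bench is not meant.)
- small_bottle_mid (a point): Small amber round bottle with a cap that starts upright on the bench: 42 mm across, 90 mm tall, straight-sided from its foot up to 55 mm. Point: on its axis, half-way up (45 mm over its foot). About 0.12 kg.
- tube_block_mid (a point): Plain aluminium tube block (dry-bath block) with six small wells in its top, upright on the bench: 56 mm (its x) by 40 mm (its y), 84 mm tall; it goes into the caddy with its 40 mm along the row (its y along the caddy's y, either way round), 56 mm across. Point: its centre, 42 mm over its foot. About 0.35 kg.
- glass_mid (a point): Small glass beaker that stands loose on the bench in front of the caddy and is not to be moved: 47 mm across, 56 mm tall. Point: on its axis, half-way up.
There are look-alikes about, which are no part of the job. Leave any yellow look-alike of the part that bears small_bottle_mid alone.

How it is judged:
By the outcome, as a careful person would: the job done as asked, in the order asked, and still so for the second after the job is handed in, with the robot touching nothing.
It also fails if it takes over 72 s, if anything falls off the work surface, if the arm or the gripper's body presses on something with over 40 N, if the wrist force passes 120 N, or if a joint passes its speed limit or range.

## Robot

A 6-joint arm with a two-finger parallel gripper is mounted at the origin on a cart in front of the work surface, level with it; the furniture and walls round the work are solid. World frame = base frame: x ahead of the robot, y to its left, z up, the work surface at z = 0. Lengths are in mm, angles in rad, forces in N, time in s.
With the tool pointing down it reaches from about 375 to 750 mm from the base axis. Payload 9 kg.
Tool frame: the origin (TCP) lies midway between the tips of the shut fingers; the grasp point (between the pads) lies 19 mm behind it; z points along the fingers, y is the line along which they close (so a half turn about z gives the same grasp; the last joint's range is limited). The gripper opens to 85 mm and grips with 20 to 120 N. Pads are 22 mm wide; open, the fingers measure 114 mm over their backs; the gripper's body (76 mm by 85 mm) begins 54 mm behind the grasp point. The pads swing forward as they close: fully open they stand 13 mm farther back than shut.
Start: joints at [1.076, 0.104, 0.097, 1.564, 0, 1.353], TCP at [163.971, 577.192, 231.331] pointing down, gripper open.
Joint ranges: [-2.99, 2.99], [-0.84, 1.86], [-1.1, 1.16], [-1.84, 2.11], [-1.51, 1.56], [-3.14, 3.14]. Speed limits (rad/s): [2.22, 2.22, 2.57, 3.14, 3.14, 3.14].

## Interface

Orientations are given as a unit quaternion [w, x, y, z].
In Python, from workcell import r gives the robot as it stands.
- The arm moves only by the tool drive_tool, never from a script. Its argument "deltas" is a list of rows, each a list of 6 numbers: the shift along the tool's x, y, z in cm, then the turn, a rotation vector about the tool's x, y, z in degrees. In form: [[tx, ty, tz, rx, ry, rz], ...]. A call has 1 to 20 rows; each row shifts and turns the commanded pose from where the row before left it, along the tool's axes as they then stand; what a row does not reach is not made up. A row lasts 1/12 s, in which the tool goes at most 41.7 mm and 7.16 degrees, less where a joint would pass 70% of its speed; a pose out of reach is approached as far as the arm can. A call is refused whole if a number of a shift passes 4.17 or a number of a turn 7.16, either way. A call with a gripper value outside its range is refused whole. "hand" is the gripper's target within -1 to 1 (fully open at 1, half-way at 0, shut at -1), set as the call begins (left out, the last holds). The fingers move at their own pace and stop on an object; "force" is the grip in N (left out, the last holds). Time passes only in rows, so rows that do not move let the fingers close. It gives the time, the measured TCP pose, the force, the opening and the grip force at its end, in the units of the state.
- r.read_state(): the state, without advancing time (a new reading comes with each control period).
- r.camera(name): name is "scene" or "top"; returns (picture, depth): 384x512x3 uint8, red, green, blue; 384x512 float32, mm along the optical axis (not along the pixel's ray), 0 where there is no reading.
- r.calibration(name): a dict with "fx", "fy", "cx", "cy" (pixels), "xyz" and "orientation" of the camera in the world. Camera axes: x right, y down, z forward; pixel columns grow to the right and rows downward; lengths in mm; the calibration is good to about 2 mm. A picture is of the moment at which its call begins. calibration takes no time and is no camera call.
- r.close_job(): hands the job in; it is judged then, once.
Trained networks look in the newest picture that a camera, given by its name, has taken for a name from the list of things; names that differ only in an ending like _2 or _b are one class to them, and where a whole thing is asked for, a point or a joint stands for the part that bears it (a point fixed in the world has none). Each returns a list of dicts, best first, with "conf" (0 to 1); they miss things now and then, are a little off and sometimes report something else, mostly with a low value. They report only what shows in the picture. A call takes as long as a camera call. They do not tell look-alikes from the thing itself.
- r.boxes_of(camera, target): "pixel" ([column, row] in pixels, amid what is visible of it).
The state is a dict: "time_s": time; "joint_pos": joint angles; "dq": joint speeds; "tau": joint torques, N m; "tcp_pos": TCP position; "tcp_rot": TCP orientation; "ft_force": force on the tool from outside, world axes, zero at the start; "torque": the same for the moment, N m; "gripper_width": finger opening in mm; "grip_force": force on a finger pad.
Only numpy, scipy, OpenCV 4.12 (cv2) and the standard library are available. Lean on these libraries where they do the work, as an engineer would, in place of code of your own. Each camera call takes 0.05 s, during which the arm holds its last target. There are 200 camera calls.

## Working session

There is one attempt and no reset: what is moved stays moved. The work goes in short steps, Python scripts to look and compute and a tool call to move; the robot and the scene stay as the last step left them, time stands still between calls to the robot, and variables do not carry over. Pictures are saved under pics/ and viewed, at most 10 in all, crops included, and the job is handed in when it is done.

Besides the shell and the picture viewer there is one more tool, called after "Emit:" as name(argument=value, ...), one argument or row to a line, values as JSON. drive_tool: Moves the arm, as the interface text tells. Its arguments: {"type":"object","properties":{"deltas":{"type":"array","items":{"type":"array","items":{"type":"number"}}},"hand":{"type":"number"},"force":{"type":"number"}},"required":["deltas"]}

```bash
mkdir -p pics; cat > h.py <<'E'
import numpy as np, cv2
from workcell import r
from scipy.spatial.transform import Rotation as R
def q(o): return R.from_quat([o[1],o[2],o[3],o[0]])
def cloud(name):
    im,d=r.camera(name); c=r.calibration(name)
    v,u=np.mgrid[:d.shape[0],:d.shape[1]]
    P=np.stack([(u-c['cx'])/c['fx']*d,(v-c['cy'])/c['fy']*d,d],-1)
    W=q(c['orientation']).apply(P.reshape(-1,3)).reshape(P.shape)+np.array(c['xyz'])
    W[d==0]=np.nan
    return im,W
def save(im,n): cv2.imwrite('pics/'+n,cv2.cvtColor(im,cv2.COLOR_RGB2BGR))
E
python3 - <<'E'
from h import *
np.set_printoptions(precision=1,suppress=True)
ims=[]
for n in("scene","top"):
    im,W=cloud(n); save(im,n+'0.png'); np.save(n+'.npy',W); c=r.calibration(n); print(n,c)
    for t in("caddy","presser","large_bottle_mid","small_bottle_mid","tube_block_mid","glass_mid"):
        for b in r.boxes_of(n,t)[:3]:
            u,v=map(int,b['pixel']); print(t,round(b['conf'],2),(u,v),W[v,u])
s=r.read_state();print(s)
E
```

```text
scene {'fx': 399.23792506234554, 'fy': 399.23792506234554, 'cx': 249.88312299921046, 'cy': 184.3418580012122, 'xyz': array([  22.8, -629.2,  449.9]), 'orientation': array([-0.5,  0.8, -0.3,  0.2])}
caddy 0.81 (277, 214) [568.5   6.3   2.5]
presser 0.86 (293, 215) [530.9 -88.8  53.8]
large_bottle_mid 0.77 (255, 194) [509.2  15.7  67.1]
small_bottle_mid 0.9 (314, 268) [ 437.5 -247.2   52.5]
tube_block_mid 0.7 (188, 170) [463.1 247.5  57.8]
tube_block_mid 0.61 (315, 267) [ 437.9 -248.8   55.4]
tube_block_mid 0.48 (276, 215) [563.7   4.1   2.3]
glass_mid 0.64 (215, 221) [388.6 -10.3  48.3]
glass_mid 0.2 (297, 213) [536.6 -94.4  59.2]
top {'fx': 491.83428315648234, 'fy': 491.83428315648234, 'cx': 256.4406361054618, 'cy': 201.0991074901978, 'xyz': array([ 428.3,   32.3, 1186.1]), 'orientation': array([-0. ,  0.7, -0.7,  0. ])}
caddy 0.68 (260, 183) [532.6   3.    6. ]
presser 0.58 (291, 178) [545.4 -71.2   9.9]
large_bottle_mid 0.56 (245, 182) [523.9  38.5 122.7]
small_bottle_mid 0.9 (357, 217) [ 452.7 -218.2   66.6]
small_bottle_mid 0.88 (335, 251) [ 375.9 -163.9   90.7]
tube_block_mid 0.73 (147, 199) [487.4 262.9  55.6]
tube_block_mid 0.62 (290, 178) [545.7 -69.1   7.3]
glass_mid 0.57 (258, 241) [393.2   5.9   4.5]
{'time_s': 0.7, 'joint_pos': array([ 1.1,  0.1,  0.1,  1.6, -0. ,  1.4]), 'dq': array([ 0., -0., -0., -0.,  0.,  0.]), 'tau': array([ -0. , -55.7,  50.4,   0. ,  -0. ,   0. ]), 'tcp_pos': array([164. , 577.2, 231.3]), 'tcp_rot': array([0. , 0.1, 1. , 0. ]), 'ft_force': array([-0. , -0.2, -0.3]), 'torque': array([-0. , -0.1, -0. ]), 'grip_force': 0.0, 'gripper_width': 85.19660474162868}
```

```bash
python3 - <<'E'
import cv2
a=cv2.imread('pics/scene0.png');b=cv2.imread('pics/top0.png')
cv2.imwrite('pics/s1.png',cv2.resize(a[110:350,120:440],None,fx=2.5,fy=2.5,interpolation=2))
cv2.imwrite('pics/t1.png',cv2.resize(b[110:310,110:410],None,fx=2.6,fy=2.6,interpolation=2))
E
```

```text
(no output)
```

View pics/s1.png

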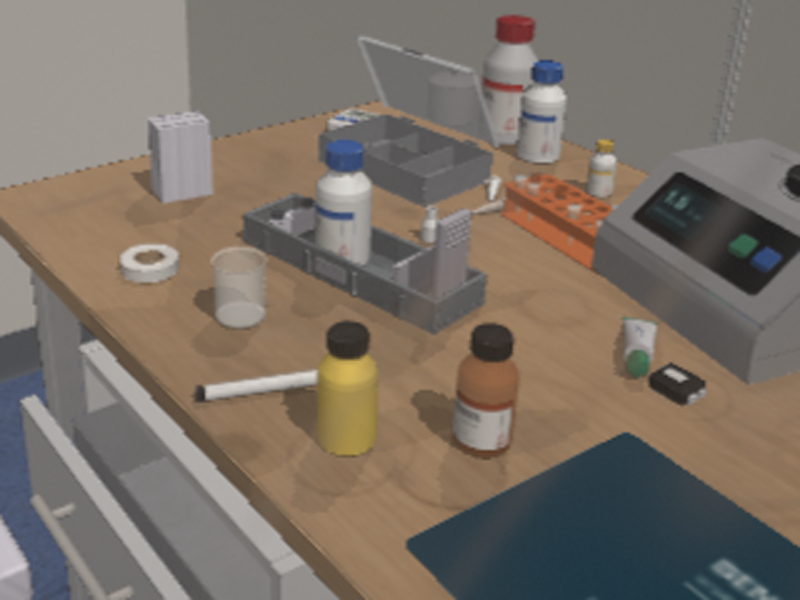

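View pics/t1.png

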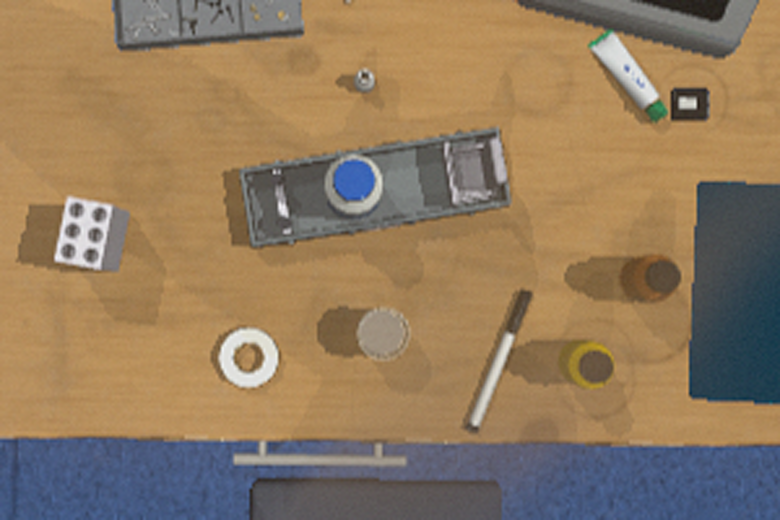

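Amber (scene 314,268; top 357,217) is the one with the amber body; the yellow one (scene 259,266; top 335,251) is the look-alike to leave alone. The white bottle in the caddy is at top (245,182) and the block at top (147,199). The end stop is at the left end and the presser at the right.

```bash
python3 - <<'E'
from h import *
from scipy.optimize import least_squares
np.set_printoptions(precision=1,suppress=True)
S=np.load('scene.npy').reshape(-1,3);T=np.load('top.npy').reshape(-1,3)
def sel(P,x,y,z): 
    m=(abs(P[:,0]-x[0])<x[1])&(abs(P[:,1]-y[0])<y[1])&(P[:,2]>z[0])&(P[:,2]<z[1]); return P[m]
for n,P in(('S',S),('T',T)):
    p=sel(P,(530,90),(5,150),(24,36)); print(n,'caddy',len(p),cv2.minAreaRect(p[:,:2].astype(np.float32)))
    p=sel(P,(480,60),(255,60),(77,92)); print('block top',cv2.minAreaRect(p[:,:2].astype(np.float32)),np.median(p[:,2]))
    p=sel(P,(535,50),(-95,60),(80,100)); print('tab',len(p),cv2.minAreaRect(p[:,:2].astype(np.float32)) if len(p)>3 else 0,p[:,2].max() if len(p) else 0)
    for k,x,y,rad,z in(('large',520,30,26,(40,70)),('amber',445,-225,21,(8,52)),('yellow',375,-160,21,(8,52)),('glass',390,5,23.5,(10,54))):
        p=sel(P,(x,45),(y,45),z)
        if len(p)<20: print(k,'few');continue
        f=least_squares(lambda c:np.hypot(p[:,0]-c[0],p[:,1]-c[1])-rad,[x+10,y+10],loss='soft_l1',f_scale=2); print(k,len(p),f.x,abs(f.fun).mean())
    for k,x,y,z in(('lcap',520,30,(110,118)),('acap',445,-225,(84,94))):
        p=sel(P,(x,45),(y,45),z); print(k,len(p),cv2.minAreaRect(p[:,:2].astype(np.float32)) if len(p)>3 else 0)
E
```

```text
S caddy 774 ((530.45556640625, 15.718147277832031), (74.05686950683594, 242.0989990234375), 9.796548843383789)
block top ((482.1506652832031, 266.3919982910156), (43.65715408325195, 56.26677703857422), 80.3917007446289) 81.47616800430737
tab 103 ((548.68310546875, -90.35652923583984), (39.496089935302734, 10.066293716430664), 10.801268577575684) 94.36744441864488
large 257 [528.9  36. ] 1.0154488970367643
amber 512 [ 452.3 -232.8] 0.6157386397162672
yellow 523 [ 374.7 -176. ] 0.5655739501024885
glass 542 [399.7   8.3] 1.7663721860740063
lcap 77 ((525.824951171875, 32.97779846191406), (33.23554611206055, 34.10813903808594), 14.434983253479004)
acap 149 ((451.3511047363281, -234.3289031982422), (26.065292358398438, 27.451215744018555), 86.94853210449219)
T caddy 612 ((533.9036865234375, 18.159713745117188), (74.9471435546875, 239.12977600097656), 10.451945304870605)
block top ((484.6441345214844, 269.0947570800781), (41.604251861572266, 55.85737991333008), 80.3637924194336) 84.05330503042933
tab 93 ((552.6401977539062, -86.63027954101562), (39.33640670776367, 11.352005958557129), 8.743342399597168) 98.5123934891567
large 20 [530.5  37.5] 0.150530170586622
amber 70 [ 453.7 -231.2] 0.328853826712496
yellow 60 [ 391.6 -139.5] 6.442061517289291
glass 44 [402.5  10.8] 1.8007808105538323
lcap 36 ((530.0764770507812, 37.543800354003906), (33.87014389038086, 28.323400497436523), 28.058759689331055)
acap 126 ((454.0635986328125, -230.84657287597656), (26.87240219116211, 27.148441314697266), 24.607500076293945)
```

```bash
cat >> h.py <<'E'
A=np.radians(10.1); C=np.array([532.2,16.9]); EX=np.array([np.cos(A),np.sin(A)]); EY=np.array([-np.sin(A),np.cos(A)])
def c2w(x,y): return C+x*EX+y*EY
def w2c(p): d=np.asarray(p)[...,:2]-C; return np.stack([d@EX,d@EY],-1)
def go(x,y,z,yaw_deg=10.1):
    """turn about tool z (deg) so tool y lies on yaw, then shift in the turned tool axes, cm; also caddy pos now"""
    s=r.read_state(); Rt=q(s['tcp_rot']); M=Rt.as_matrix()
    ty=M[:,1]; now=np.degrees(np.arctan2(ty[1],ty[0]))
    dyaw=(yaw_deg-now+90)%180-90
    R2=R.from_rotvec([0,0,np.radians(dyaw)])*Rt
    d=R2.inv().apply(np.array([x,y,z])-s['tcp_pos'])/10
    print('t',round(s['time_s'],2),'tcp',s['tcp_pos'].round(1),'caddy',w2c(s['tcp_pos']).round(1),'now',round(now,1),'toolz',M[:,2].round(3),'rz',round(-dyaw,2),'j6',round(s['joint_pos'][5],2),'shift',d.round(2),'F',s['ft_force'].round(1),'w',round(s['gripper_width'],1),'grip',round(s['grip_force'],1))
E
python3 - <<'E'
from h import *
np.set_printoptions(precision=1,suppress=True)
for n in('scene','top'):
    W=np.load(n+'.npy').reshape(-1,3); W=W+([1.7,1.2,0] if n=='scene' else [-1.7,-1.2,0])
    c=w2c(W); m=(abs(c[:,0])<27)&(c[:,1]>55)&(c[:,1]<113)&(W[:,2]>8)&(W[:,2]<45)
    o=np.c_[c,W[:,2]][m]; o=o[np.argsort(o[:,1])]
    print(n,len(o)); print(np.array2string(o[::max(1,len(o)//45)]))
print(w2c([529.5,36.5]))
x,y=c2w(0,19.8); go(x,y,180)
E
```

```text
scene 160
[[ 20.6  79.5  38.4]
 [ -3.1  79.7  21.9]
 [-19.1  80.5  32.4]
 [-18.6  81.   26.7]
 [ 26.1  81.1  11.4]
 [ 18.9  81.1  27.6]
 [  5.3  81.3  26.6]
 [-14.9  81.4  22.6]
 [ 23.1  81.7  17.7]
 [ -4.5  81.8  10.7]
 [-14.4  81.9  33. ]
 [-24.3  82.1  25.6]
 [  6.1  82.2  23.3]
 [ -0.7  82.2  25.6]
 [  2.8  82.3  16.2]
 [ 13.2  82.3  18.1]
 [  9.8  82.4   8.2]
 [ 16.8  82.4  11.3]
 [ 20.2  82.4  34.9]
 [-17.2  82.5  20.3]
 [ 20.5  82.5  10. ]
 [-17.1  82.6  28.4]
 [  3.2  82.7  13.2]
 [-20.4  82.7  24. ]
 [ -0.1  82.8  30.6]
 [ 17.2  82.8  27.5]
 [-13.4  83.   29.6]
 [  3.5  83.   21.2]
 [ 14.1  83.1   9.3]
 [  0.2  83.2  22.2]
 [ 24.7  83.3  13.9]
 [  7.3  83.3  30.7]
 [ 17.8  83.4  13.4]
 [ 17.9  83.5  16.1]
 [ -9.6  83.5  17.3]
 [ -2.6  83.7  23. ]
 [  7.7  83.8  27.6]
 [ 25.3  83.9  24.5]
 [ 25.2  84.   38.1]
 [-25.6  84.1  33.4]
 [-12.3  84.2  18.1]
 [ 18.6  84.3  29.3]
 [ 15.4  84.5  22.1]
 [ -1.5  84.9  16.8]
 [-24.4  85.3  35.2]
 [-17.6  85.5  38.2]
 [-23.3  86.4  37.1]
 [ 14.5  87.2  35.1]
 [-19.   87.5  38. ]
 [  5.8  88.9  29.3]
 [-24.1  89.1  31.1]
 [-23.1  90.2  33.1
[... 595 characters left out ...]
. ]
 [  0.4  85.4  31.7]
 [ 26.7  85.9  33. ]
 [-21.3  86.1  38.5]
 [ 10.1  86.2  32.3]
 [ -6.3  86.7  29. ]
 [  5.4  87.   32. ]
 [ -8.5  87.1  27.6]
 [-13.7  87.6  33.7]
 [-18.9  87.9  41.7]
 [ 13.   88.3  30.1]
 [ 21.3  88.5  43.3]
 [ 19.   88.9  42.9]
 [  8.5  89.1  28.7]
 [ 17.1  89.4  39.4]
 [ 14.9  89.8  37.9]
 [-20.6  90.8  38.2]
 [ 17.   91.5  43.7]
 [ -3.5  94.7   9.3]
 [ 13.9  96.8   8.5]
 [-22.1 100.1   8.7]
 [ -0.1 101.4   9.8]
 [-14.2 103.7   8.9]
 [-20.6 109.4  10.1]
 [ -5.5 112.    8.6]
 [ 21.3 112.6   8.5]]
[ 0.8 19.8]
t 0.7 tcp [164.  577.2 231.3] caddy [-264.3  616.2] now 74.1 toolz [ 0.  0. -1.] rz 64.04 j6 1.35 shift [-59.6  26.4   5.1] F [-0.  -0.2 -0.3] w 85.2 grip 0.0
```

Emit:
drive_tool(
  deltas=[
    [0, 0, 0, 0, 0, 7.1],
    [0, 0, 0, 0, 0, 7.1],
    [0, 0, 0, 0, 0, 7.1],
    [0, 0, 0, 0, 0, 7.1],
    [0, 0, 0, 0, 0, 7.1],
    [0, 0, 0, 0, 0, 7.1],
    [0, 0, 0, 0, 0, 7.1],
    [0, 0, 0, 0, 0, 7.1],
    [0, 0, 0, 0, 0, 7.1],
  ],
  hand=1,
)

```text
time_s: 1.45
tcp_pos: [164.0, 577.2, 231.4]
tcp_rot: [-0.0, 0.644, 0.765, 0.0]
ft_force: [0.5, -0.3, 0.2]
gripper_width: 85.0
grip_force: 0.0
```

Emit:
drive_tool(
  deltas=[
    [-2, 0.9, 0, 0, 0, 0],
    [-3.5, 1.55, 0, 0, 0, 0],
    [-3.5, 1.55, 0, 0, 0, 0],
    [-3.5, 1.55, 0, 0, 0, 0],
    [-3.5, 1.55, 0, 0, 0, 0],
    [-3.5, 1.55, 0, 0, 0, 0],
    [-3.5, 1.55, 0, 0, 0, 0],
    [-3.5, 1.55, 0, 0, 0, 0],
    [-3.5, 1.55, 0, 0, 0, 0],
    [-3.5, 1.55, 0, 0, 0, 0],
    [-3.5, 1.55, 0, 0, 0, 0],
    [-3.5, 1.55, 0, 0, 0, 0],
    [-3.5, 1.55, 0, 0, 0, 0],
    [-3.5, 1.55, 0, 0, 0, 0],
    [-3.5, 1.55, 0, 0, 0, 0],
    [-3.5, 1.55, 0, 0, 0, 0],
    [-3.5, 1.55, 0, 0, 0, 0],
    [-1.5, 0.7, 0, 0, 0, 0],
    [0, 0, 0, 0, 0, 0],
  ],
)

```text
time_s: 3.03
tcp_pos: [531.0, 35.4, 230.7]
tcp_rot: [0.0, 0.643, 0.766, -0.0]
ft_force: [-0.5, 0.7, -0.1]
gripper_width: 85.4
grip_force: 0.0
```

```bash
python3 - <<'E'
from h import *
x,y=c2w(0.5,19.8); go(x,y,52)
E
```

```text
t 3.03 tcp [531.   35.4 230.7] caddy [ 2.1 18.4] now 10.0 toolz [-0.    -0.001 -1.   ] rz -0.08 j6 1.22 shift [ 0.15 -0.15 17.87] F [-0.5  0.7 -0.1] w 85.4 grip 0.0
```

Emit:
drive_tool(
  deltas=[
    [-2, -0.1, 0, 0, 0, 0],
    [-2.05, -0.06, 0, 0, 0, 0],
    [0, 0, 0, 0, 7.1, 0],
    [0, 0, 0, 0, 7.1, 0],
    [0, 0, 0, 0, 7.1, 0],
    [-0.73, 0, 1.86, 0, 0, 0],
    [-1.1, 0, 2.79, 0, 0, 0],
    [-1.1, 0, 2.79, 0, 0, 0],
    [0, 0, 0, 0, 0, 0],
    [0, 0, 0, 0, 0, 0],
  ],
  hand=-1,
  force=40,
)

```text
time_s: 3.87
tcp_pos: [534.0, -0.7, 150.9]
tcp_rot: [-0.143, 0.63, 0.754, 0.118]
ft_force: [-0.1, 0.8, 1.3]
gripper_width: 0.1
grip_force: 0.0
```

```bash
python3 - <<'E'
from h import *
x,y=c2w(0.5,-22); go(x,y,20)
im,W=cloud('scene'); save(cv2.resize(im[110:350,120:440],None,fx=2.5,fy=2.5),'a1.png')
E
```

```text
t 3.87 tcp [534.   -0.7 150.9] caddy [ -1.3 -17.6] now 10.3 toolz [-0.067  0.359 -0.931] rz 0.17 j6 0.93 shift [-5.19  0.21 12.03] F [-0.1  0.8  1.3] w 0.1 grip 0.0
```

View pics/a1.png

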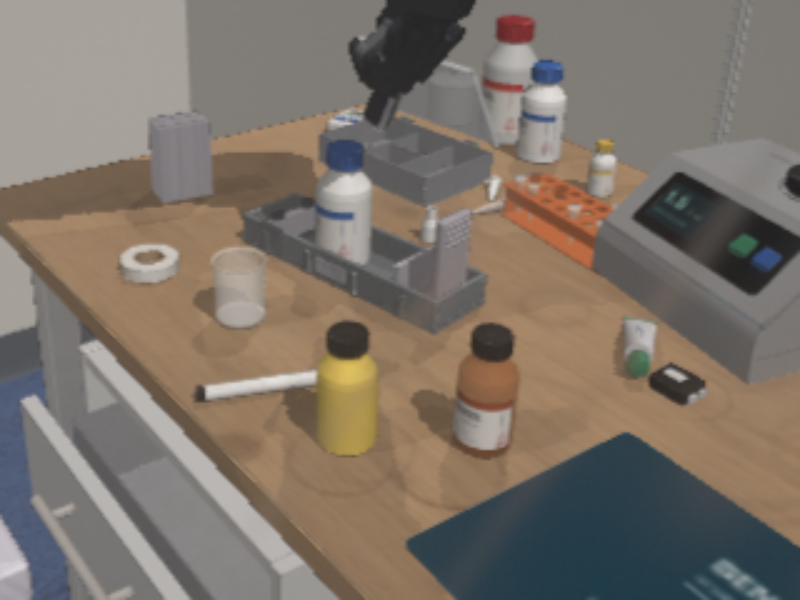

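Emit:
drive_tool(
  deltas=[
    [-0.41, 0.21, -0.16, 0, 0, 0],
    [-0.95, 0, 2.43, 0, 0, 0],
    [-0.95, 0, 2.43, 0, 0, 0],
    [-0.95, 0, 2.43, 0, 0, 0],
    [-0.95, 0, 2.43, 0, 0, 0],
    [-0.95, 0, 2.43, 0, 0, 0],
    [0, 0, 0, 0, 0, 0],
    [0, 0, 0, 0, 0, 0],
  ],
)

```text
time_s: 4.58
tcp_pos: [538.3, -5.9, 21.9]
tcp_rot: [-0.142, 0.63, 0.754, 0.119]
ft_force: [0.2, 0.3, 1.4]
gripper_width: 0.4
grip_force: 0.0
```

```bash
python3 - <<'E'
from h import *
x,y=c2w(0.5,11); go(x,y,20)
x,y=c2w(0.5,-22); go(x,y,20)
E
```

```text
t 4.58 tcp [538.3  -5.9  21.9] caddy [  2.  -23.5] now 10.2 toolz [-0.065  0.358 -0.932] rz 0.15 j6 0.93 shift [ 3.14 -0.15  1.43] F [0.2 0.3 1.4] w 0.4 grip 0.0
t 4.58 tcp [538.3  -5.9  21.9] caddy [  2.  -23.5] now 10.2 toolz [-0.065  0.358 -0.932] rz 0.15 j6 0.93 shift [ 0.07 -0.15  0.23] F [0.2 0.3 1.4] w 0.4 grip 0.0
```

Emit:
drive_tool(
  deltas=[
    [0.14, -0.1, 0.055, 0, 0, 0],
    [0.28, 0, 0.11, 0, 0, 0],
    [0.28, 0, 0.11, 0, 0, 0],
    [0.28, 0, 0.11, 0, 0, 0],
    [0.28, 0, 0.11, 0, 0, 0],
    [0.28, 0, 0.11, 0, 0, 0],
    [0.28, 0, 0.11, 0, 0, 0],
    [0.28, 0, 0.11, 0, 0, 0],
    [0.28, 0, 0.11, 0, 0, 0],
    [0.28, 0, 0.11, 0, 0, 0],
    [0.28, 0, 0.11, 0, 0, 0],
    [0.28, 0, 0.11, 0, 0, 0],
  ],
)

```text
time_s: 5.58
tcp_pos: [530.9, 28.3, 20.8]
tcp_rot: [-0.142, 0.63, 0.754, 0.119]
ft_force: [1.4, -2.8, 1.5]
gripper_width: 0.1
grip_force: 1.0
```

Emit:
drive_tool(
  deltas=[
    [0.093, 0, 0.036, 0, 0, 0],
    [0, 0, 0, 0, 0, 0],
  ],
)

```text
time_s: 5.75
tcp_pos: [530.5, 29.4, 20.7]
tcp_rot: [-0.142, 0.63, 0.754, 0.119]
ft_force: [-0.8, -0.1, 0.1]
gripper_width: -0.1
grip_force: 0.1
```

```bash
python3 - <<'E'
from h import *
x,y=c2w(0.5,11); go(x,y,20)
im,W=cloud('top'); im2,V=cloud('scene')
from scipy.optimize import least_squares
for P in(W+[-1.7,-1.2,0],V+[1.7,1.2,0]):
    P=P.reshape(-1,3); c=w2c(P); m=(abs(c[:,0])<40)&(c[:,1]>0)&(c[:,1]<120)
    k=m&(P[:,2]>108)&(P[:,2]<126); print('cap',k.sum(),np.median(c[k],0).round(1))
    k=m&(P[:,2]>40)&(P[:,2]<70); p=c[k]
    f=least_squares(lambda a:np.hypot(p[:,0]-a[0],p[:,1]-a[1])-26,[0,50],loss='soft_l1',f_scale=2); print(len(p),f.x)
E
```

```text
t 5.75 tcp [530.5  29.4  20.7] caddy [ 0.6 12.6] now 10.3 toolz [-0.065  0.358 -0.932] rz 0.16 j6 0.98 shift [-0.18 -0.01  0.01] F [-0.8 -0.1  0.1] w -0.1 grip 0.1
cap 208 [-1.2 46.5]
91 [-1.77147197 37.02619255]
cap 130 [-5.5 41.3]
199 [ 1.34608059 46.7581208 ]
```

Emit:
drive_tool(
  deltas=[
    [0.14, 0, 0.055, 0, 0, 0],
    [0.14, 0, 0.055, 0, 0, 0],
    [0.14, 0, 0.055, 0, 0, 0],
    [0.14, 0, 0.055, 0, 0, 0],
  ],
)

```text
time_s: 6.18
tcp_pos: [529.7, 35.0, 20.8]
tcp_rot: [-0.142, 0.63, 0.754, 0.119]
ft_force: [0.4, -1.8, -0.2]
gripper_width: 0.1
grip_force: 0.7
```

Emit:
drive_tool(
  deltas=[
    [0.07, 0, 0.028, 0, 0, 0],
    [0.07, 0, 0.028, 0, 0, 0],
  ],
)

```text
time_s: 6.35
tcp_pos: [529.4, 36.5, 20.8]
tcp_rot: [-0.142, 0.63, 0.754, 0.119]
ft_force: [0.2, -1.1, -0.1]
gripper_width: 0.2
grip_force: 0.7
```

Emit:
drive_tool(
  deltas=[
    [0.05, 0, 0.02, 0, 0, 0],
    [0.05, 0, 0.02, 0, 0, 0],
  ],
)

```text
time_s: 6.52
tcp_pos: [529.3, 37.5, 20.8]
tcp_rot: [-0.142, 0.63, 0.754, 0.119]
ft_force: [-0.1, -0.9, -1.0]
gripper_width: -0.4
grip_force: 0.7
```

Emit:
drive_tool(
  deltas=[
    [0.05, 0, 0.02, 0, 0, 0],
    [0.03, 0, 0.012, 0, 0, 0],
  ],
)

```text
time_s: 6.68
tcp_pos: [529.1, 38.3, 20.8]
tcp_rot: [-0.142, 0.63, 0.754, 0.119]
ft_force: [-0.2, -1.4, -0.5]
gripper_width: 0.1
grip_force: 1.0
```

Emit:
drive_tool(
  deltas=[
    [0.03, 0, 0.012, 0, 0, 0],
    [0.03, 0, 0.012, 0, 0, 0],
  ],
)

```text
time_s: 6.85
tcp_pos: [529.2, 38.6, 20.8]
tcp_rot: [-0.141, 0.63, 0.754, 0.118]
ft_force: [0.1, -4.5, 0.7]
gripper_width: 0.3
grip_force: 2.3
```

Emit:
drive_tool(
  deltas=[
    [0.03, 0, 0.012, 0, 0, 0],
    [0.03, 0, 0.012, 0, 0, 0],
  ],
)

```text
time_s: 7.02
tcp_pos: [529.3, 38.8, 20.8]
tcp_rot: [-0.141, 0.63, 0.754, 0.118]
ft_force: [0.4, -7.2, 0.1]
gripper_width: -0.0
grip_force: 3.7
```

Emit:
drive_tool(
  deltas=[
    [-0.47, 0, -0.18, 0, 0, 0],
    [-0.93, 0, -0.36, 0, 0, 0],
    [0.73, 0, -1.86, 0, 0, 0],
    [1.1, 0, -2.79, 0, 0, 0],
    [1.1, 0, -2.79, 0, 0, 0],
    [1.1, 0, -2.79, 0, 0, 0],
    [1.1, 0, -2.79, 0, 0, 0],
    [0, 0, 0, 0, -7.1, 0],
    [0, 0, 0, 0, -7.1, 0],
    [0, 0, 0, 0, -7.1, 0],
    [0, 0, 0, 0, 0, 0],
  ],
  hand=1,
)

```text
time_s: 7.93
tcp_pos: [531.5, 27.2, 162.0]
tcp_rot: [0.003, 0.64, 0.769, -0.001]
ft_force: [-0.1, 1.0, 0.1]
gripper_width: 85.5
grip_force: 0.0
```

```bash
python3 - <<'E'
from h import *
go(483.4,267.7,48,-9.6)
im2,V=cloud('scene')
from scipy.optimize import least_squares
for P in(V+[1.7,1.2,0],):
    P=P.reshape(-1,3); c=w2c(P); m=(abs(c[:,0])<40)&(c[:,1]>0)&(c[:,1]<120)
    k=m&(P[:,2]>40)&(P[:,2]<70); p=c[k]
    f=least_squares(lambda a:np.hypot(p[:,0]-a[0],p[:,1]-a[1])-26,[0,50],loss='soft_l1',f_scale=2); print(len(p),f.x)
E
```

```text
t 7.93 tcp [531.5  27.2 162. ] caddy [ 1.1 10.3] now 10.5 toolz [ 0.003 -0.006 -1.   ] rz 20.05 j6 1.2 shift [22.98 -8.78 11.24] F [-0.1  1.   0.1] w 85.5 grip 0.0
254 [ 1.15766466 56.35096697]
```

Emit:
drive_tool(
  deltas=[
    [0, 0, 0, 0, 0.4, 6.7],
    [0, 0, 0, 0, 0, 6.7],
    [0, 0, 0, 0, 0, 6.7],
    [1.64, -0.63, 0, 0, 0, 0],
    [3.28, -1.25, 0, 0, 0, 0],
    [3.28, -1.25, 0, 0, 0, 0],
    [3.28, -1.25, 0, 0, 0, 0],
    [3.28, -1.25, 0, 0, 0, 0],
    [3.28, -1.25, 0, 0, 0, 0],
    [3.28, -1.25, 0, 0, 0, 0],
    [1.64, -0.63, 0, 0, 0, 0],
    [0, 0, 0, 0, 0, 0],
    [0, 0, 0, 0, 0, 0],
  ],
)

```text
time_s: 9.07
tcp_pos: [484.3, 266.4, 161.6]
tcp_rot: [-0.004, 0.765, 0.644, 0.001]
ft_force: [-0.8, -0.3, 0.5]
gripper_width: 85.6
grip_force: 0.0
```

```bash
python3 - <<'E'
from h import *
go(483.4,267.7,49,-9.6)
E
```

```text
t 9.07 tcp [484.3 266.4 161.6] caddy [ -3.4 254.1] now -9.8 toolz [-0.003  0.008 -1.   ] rz -0.2 j6 2.0 shift [ 0.03 -0.06 11.26] F [-0.8 -0.3  0.5] w 85.6 grip 0.0
```

Emit:
drive_tool(
  deltas=[
    [0, -0.06, 1.5, 0, -0.45, 0],
    [0, 0, 3, 0, 0, 0],
    [0, 0, 3, 0, 0, 0],
    [0, 0, 2.5, 0, 0, 0],
    [0.1, 0, 1.27, 0, 0, 0],
    [0, 0, 0, 0, 0, 0],
  ],
)

```text
time_s: 9.57
tcp_pos: [481.6, 265.9, 45.6]
tcp_rot: [-0.002, 0.766, 0.643, -0.004]
ft_force: [-0.4, -0.2, 0.4]
gripper_width: 85.4
grip_force: 0.0
```

Emit:
drive_tool(
  deltas=[
    [0, 0, 0, 0, 0, 0],
    [0, 0, 0, 0, 0, 0],
    [0, 0, 0, 0, 0, 0],
    [0, 0, 0, 0, 0, 0],
    [0, 0, 0, 0, 0, 0],
    [0, 0, 0, 0, 0, 0],
  ],
  hand=-1,
  force=45,
)

```text
time_s: 10.07
tcp_pos: [485.1, 267.9, 51.7]
tcp_rot: [0.0, 0.765, 0.644, 0.0]
ft_force: [-1.9, -1.0, 6.4]
gripper_width: 55.4
grip_force: 49.5
```

```bash
python3 - <<'E'
from h import *
go(483.4,267.7,49,-9.6)
im,W=cloud('scene'); save(cv2.resize(im[110:350,120:440],None,fx=2.5,fy=2.5),'b1.png')
E
```

```text
t 10.07 tcp [485.1 267.9  51.7] caddy [ -2.3 255.3] now -9.9 toolz [ 0.001 -0.    -1.   ] rz -0.26 j6 2.01 shift [-0.05 -0.17  0.27] F [-1.9 -1.   6.4] w 55.4 grip 49.5
```

View pics/b1.png

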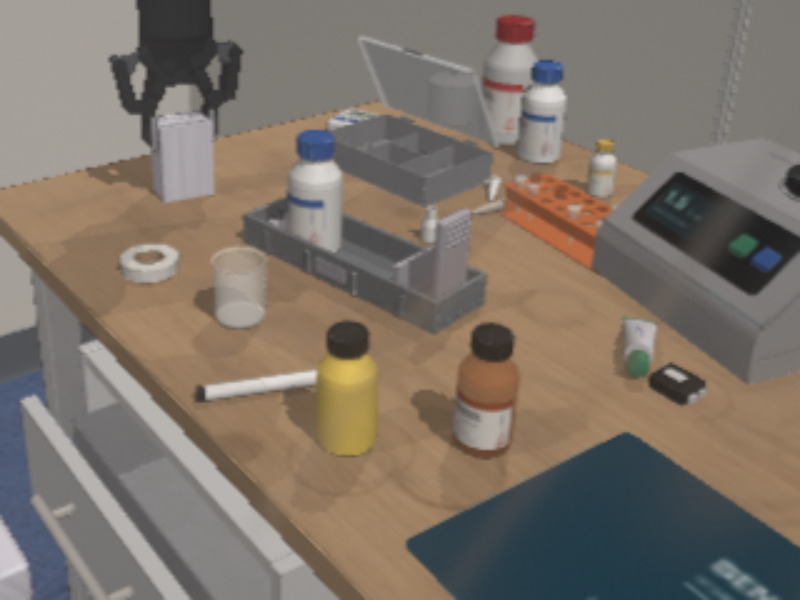

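Emit:
drive_tool(
  deltas=[
    [0, 0, -1.5, 0, 0, 0],
    [0, 0, -3, 0, 0, 0],
    [0, 0, -3.5, 0, 0, 0],
    [0, 0, -3.5, 0, 0, 0],
    [0, 0, -2.5, 0, 0, 0],
    [0, 0, -1, 0, 0, -5],
    [0, 0, 0, 0, 0, -5],
    [0, 0, 0, 0, 0, -5],
    [0, 0, 0, 0, 0, -5],
    [0, 0, 0, 0, 0, 0],
  ],
)

```text
time_s: 10.95
tcp_pos: [484.1, 267.8, 199.8]
tcp_rot: [-0.001, 0.64, 0.768, -0.001]
ft_force: [0.1, -0.2, -4.1]
gripper_width: 55.3
grip_force: 49.9
```

```bash
python3 - <<'E'
from h import *
x,y=c2w(0,7); go(x,y,195)
E
```

```text
t 10.95 tcp [484.1 267.8 199.8] caddy [ -3.4 255.4] now 10.4 toolz [-0.002 -0.001 -1.   ] rz 0.27 j6 1.66 shift [-24.84   0.34   0.49] F [ 0.1 -0.2 -4.1] w 55.3 grip 49.9
```

Emit:
drive_tool(
  deltas=[
    [-1.6, 0.04, 0, 0, 0, 0.3],
    [-3.2, 0.04, 0, 0, 0, 0],
    [-3.6, 0.05, 0, 0, 0, 0],
    [-3.6, 0.05, 0, 0, 0, 0],
    [-3.6, 0.05, 0, 0, 0, 0],
    [-3.6, 0.05, 0, 0, 0, 0],
    [-3.2, 0.04, 0, 0, 0, 0],
    [-1.8, 0.02, 0, 0, 0, 0],
    [-0.6, 0, 0, 0, 0, 0],
    [0, 0, 0, 0, 0, 0],
    [0, 0, 0, 0, 0, 0],
  ],
)

```text
time_s: 11.87
tcp_pos: [529.8, 24.5, 199.7]
tcp_rot: [-0.001, 0.644, 0.765, -0.001]
ft_force: [0.1, -0.2, -3.7]
gripper_width: 55.4
grip_force: 49.8
```

```bash
python3 - <<'E'
from h import *
x,y=c2w(0,7); go(x,y,105)
E
```

```text
t 11.87 tcp [529.8  24.5 199.7] caddy [-1.1  7.9] now 9.7 toolz [-0.002 -0.    -1.   ] rz -0.35 j6 1.2 shift [-0.09  0.13  9.47] F [ 0.1 -0.2 -3.7] w 55.4 grip 49.8
```

Emit:
drive_tool(
  deltas=[
    [-0.09, 0.13, 2, 0, 0, -0.35],
    [0, 0, 3, 0, 0, 0],
    [0, 0, 3, 0, 0, 0],
    [0, 0, 2, 0, 0, 0],
    [0, 0, 0, 0, 0, 0],
    [0, 0, 0, 0, 0, 0],
  ],
)

```text
time_s: 12.37
tcp_pos: [530.2, 24.6, 99.3]
tcp_rot: [-0.002, 0.641, 0.767, -0.001]
ft_force: [0.7, 0.1, -3.4]
gripper_width: 55.2
grip_force: 49.9
```

```bash
python3 - <<'E'
from h import *
np.set_printoptions(precision=1,suppress=True)
x,y=c2w(0,7); go(x,y,57)
im,W=cloud('scene'); save(cv2.resize(im[130:290,170:370],None,fx=4,fy=3.75 if 0 else 3.7),'c1.png')
P=(W).reshape(-1,3)
# scene-only caddy frame: rim rect and block faces
C1=np.array([530.46,15.72]); d=P[:,:2]-C1; c=np.c_[d@EX,d@EY]
m=(P[:,2]>55)&(P[:,2]<95)&(abs(c[:,0])<60)&(c[:,1]>-35)&(c[:,1]<30)
b=c[m]; print(len(b)); 
rect=cv2.minAreaRect(b.astype(np.float32)); print(rect)
print('x pct',np.percentile(b[:,0],[1,3,10,50,97,99]),'y',np.percentile(b[:,1],[1,3,10,50]))
f=b[(b[:,1]<-8)&(abs(b[:,0])<22)]; print('front face y',len(f),np.median(f[:,1]),np.polyfit(f[:,0],f[:,1],1))
f=b[(b[:,1]>-5)&(b[:,1]<20)&(b[:,0]<0)]; print('side face x',len(f),np.median(f[:,0]))
f=(P[:,2]>8)&(P[:,2]<26)&(abs(c[:,1])<100)&(c[:,0]<-28)&(c[:,0]>-45); print('outer wall',f.sum(),np.median(c[f,0]))
E
```

```text
t 12.37 tcp [530.2  24.6  99.3] caddy [-0.6  8. ] now 10.3 toolz [-0. -0. -1.] rz 0.15 j6 1.19 shift [-0.1  0.1  4.2] F [ 0.7  0.1 -3.4] w 55.2 grip 49.9
467
((0.2753620147705078, 7.169215202331543), (42.266197204589844, 59.16236114501953), 89.08888244628906)
x pct [-28.9 -28.6 -27.8 -21.7  25.3  27.8] y [-13.4 -13.1 -12.6 -10.9]
front face y 205 -11.841733089479998 [  0.  -11.8]
side face x 133 -26.837721195473943
outer wall 472 -34.66857525199434
```

View pics/c1.png

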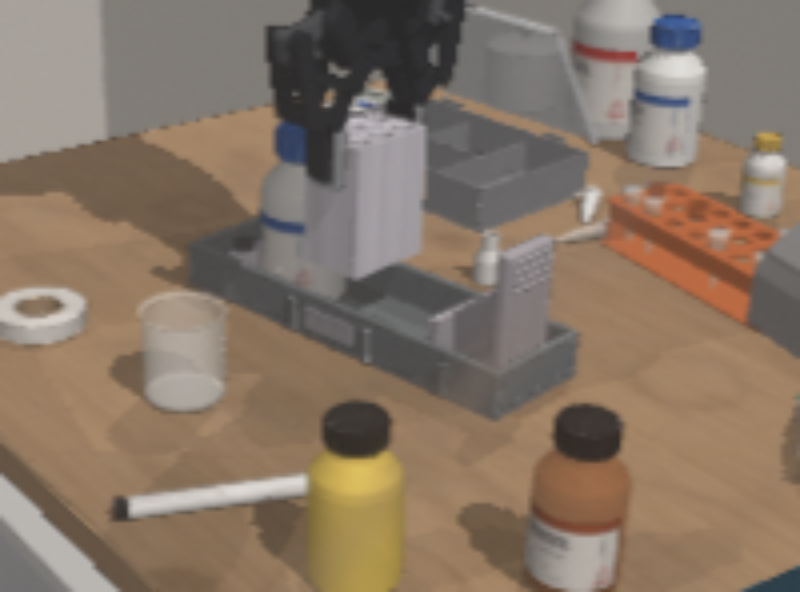

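Emit:
drive_tool(
  deltas=[
    [-0.1, 0.02, 0.6, 0, 0, 0],
    [0, 0, 1, 0, 0, 0],
    [0, 0, 1, 0, 0, 0],
    [0, 0, 0.7, 0, 0, 0],
    [0, 0, 0.5, 0, 0, 0],
    [0, 0, 0, 0, 0, 0],
  ],
)

```text
time_s: 12.92
tcp_pos: [530.5, 22.4, 60.1]
tcp_rot: [-0.002, 0.642, 0.767, -0.002]
ft_force: [-0.2, 1.1, -4.1]
gripper_width: 55.2
grip_force: 50.1
```

Emit:
drive_tool(
  deltas=[
    [0, 0, 0.15, 0, 0, 0],
    [0, 0, 0.1, 0, 0, 0],
    [0, 0, 0, 0, 0, 0],
  ],
)

```text
time_s: 13.17
tcp_pos: [531.6, 22.2, 59.4]
tcp_rot: [-0.0, 0.642, 0.767, -0.001]
ft_force: [0.0, 0.5, -3.6]
gripper_width: 55.3
grip_force: 50.1
```

Emit:
drive_tool(
  deltas=[
    [0, 0, 0.1, 0, 0, 0],
    [0, 0, 0.1, 0, 0, 0],
    [0, 0, 0, 0, 0, 0],
  ],
)

```text
time_s: 13.42
tcp_pos: [531.5, 22.2, 57.2]
tcp_rot: [-0.001, 0.642, 0.767, -0.001]
ft_force: [-0.0, -1.2, -4.4]
gripper_width: 55.2
grip_force: 50.1
```

Emit:
drive_tool(
  deltas=[
    [0, 0, 0.1, 0, 0, 0],
    [0, 0, 0, 0, 0, 0],
  ],
)

```text
time_s: 13.58
tcp_pos: [531.6, 22.2, 56.8]
tcp_rot: [-0.0, 0.642, 0.767, -0.001]
ft_force: [-2.5, -0.3, 1.8]
gripper_width: 55.2
grip_force: 50.6
```

Emit:
drive_tool(
  deltas=[
    [0, 0, 0, 0, 0, 0],
    [0, 0, 0, 0, 0, 0],
    [0, 0, 0, 0, 0, 0],
    [0, 0, -1, 0, 0, 0],
    [0, 0, -3, 0, 0, 0],
    [0, 0, -3.5, 0, 0, 0],
    [0, 0, -3.5, 0, 0, 0],
    [0, 0, -1, 0, 0, 0],
    [0, 0, 0, 0, 0, 0],
  ],
  hand=1,
)

```text
time_s: 14.33
tcp_pos: [533.9, 21.9, 180.9]
tcp_rot: [0.002, 0.641, 0.767, 0.001]
ft_force: [0.5, -0.4, -0.1]
gripper_width: 85.8
grip_force: 0.0
```

```bash
python3 - <<'E'
from h import *
np.set_printoptions(precision=1,suppress=True)
go(453,-232,27)
im,W=cloud('scene'); P=W.reshape(-1,3)+[1.7,1.2,0]; c=w2c(P)
m=(P[:,2]>84)&(P[:,2]<93)&(abs(c[:,0])<40)&(abs(c[:,1]-7)<30)
print('block',m.sum(),cv2.minAreaRect(c[m].astype(np.float32)),np.median(P[m,2]))
E
```

```text
t 14.33 tcp [533.9  21.9 180.9] caddy [2.5 4.6] now 10.2 toolz [ 0. -0. -1.] rz 0.09 j6 1.19 shift [-23.5 -12.5  15.4] F [ 0.5 -0.4 -0.1] w 85.8 grip 0.0
block 213 ((1.2865028381347656, 10.07444953918457), (53.15742874145508, 58.738155364990234), 89.21839904785156) 86.99764628720379
```

Emit:
drive_tool(
  deltas=[
    [-1.3, -0.7, 0, 0, 0, 0],
    [-2.6, -1.4, 0, 0, 0, 0],
    [-3.2, -1.7, 0, 0, 0, 0],
    [-3.2, -1.7, 0, 0, 0, 0],
    [-3.2, -1.7, 0, 0, 0, 0],
    [-3.2, -1.7, 0, 0, 0, 0],
    [-3.2, -1.7, 0, 0, 0, 0],
    [-2.2, -1.2, 0, 0, 0, 0],
    [-1.4, -0.7, 0, 0, 0, 0],
    [0, 0, 0, 0, 0, 0],
    [0, 0, 0, 0, 0, 0],
  ],
)

```text
time_s: 15.3
tcp_pos: [449.5, -231.0, 175.2]
tcp_rot: [-0.002, 0.642, 0.767, -0.001]
ft_force: [-0.4, 0.8, 0.1]
gripper_width: 85.4
grip_force: 0.0
```

```bash
python3 - <<'E'
from h import *
go(453,-232,27)
im,W=cloud('scene'); save(cv2.resize(im[130:290,170:370],None,fx=4,fy=3.7),'d1.png')
E
```

```text
t 15.3 tcp [ 449.5 -231.   175.2] caddy [-124.9 -229.6] now 10.1 toolz [-0.004  0.001 -1.   ] rz -0.01 j6 0.66 shift [-0.18  0.38 14.81] F [-0.4  0.8  0.1] w 85.4 grip 0.0
```

View pics/d1.png

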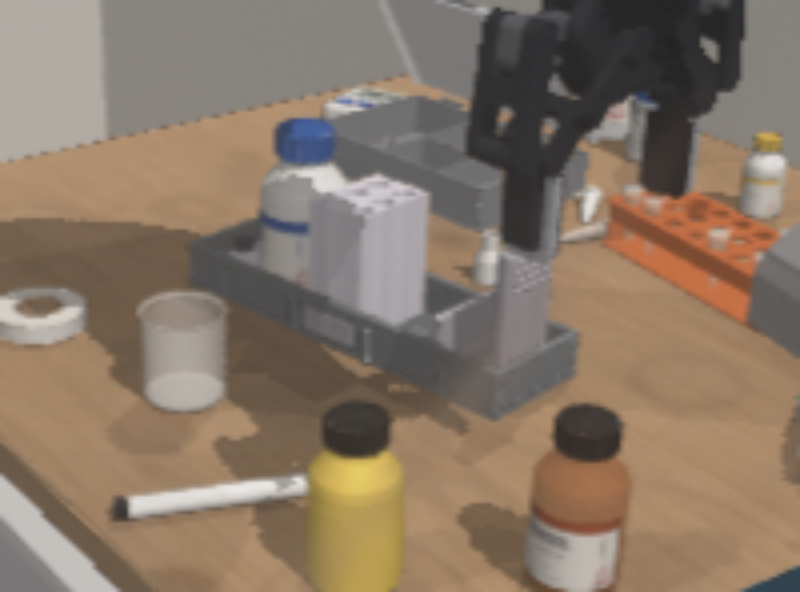

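The block (370,245) stands upright in the caddy next to the white bottle. The gripper is now over the amber bottle (crop 585,480), and the yellow look-alike (355,490) is off to the side. I'll go down on the amber one.

Emit:
drive_tool(
  deltas=[
    [-0.18, 0.38, 1.5, 0, 0, 0],
    [0, 0, 3, 0, 0, 0],
    [0, 0, 3.5, 0, 0, 0],
    [0, 0, 3.5, 0, 0, 0],
    [0, 0, 2.3, 0, 0, 0],
    [0, 0, 1, 0, 0, 0],
    [0, 0, 0, 0, 0, 0],
    [0, 0, 0, 0, 0, 0],
  ],
)

```text
time_s: 16.02
tcp_pos: [454.4, -231.7, 29.2]
tcp_rot: [-0.001, 0.641, 0.767, -0.001]
ft_force: [-0.0, -0.1, 2.0]
gripper_width: 85.6
grip_force: 0.0
```

Emit:
drive_tool(
  deltas=[
    [0, 0, 0, 0, 0, 0],
    [0, 0, 0, 0, 0, 0],
    [0, 0, 0, 0, 0, 0],
    [0, 0, 0, 0, 0, 0],
    [0, 0, 0, 0, 0, 0],
    [0, 0, 0, 0, 0, 0],
    [0, 0, 0, 0, 0, 0],
  ],
  hand=-1,
  force=30,
)

```text
time_s: 16.6
tcp_pos: [454.7, -232.9, 29.9]
tcp_rot: [0.0, 0.642, 0.767, -0.001]
ft_force: [-1.7, 1.2, 4.6]
gripper_width: 40.3
grip_force: 30.2
```

```bash
python3 - <<'E'
from h import *
go(453,-232,27)
E
```

```text
t 16.6 tcp [ 454.7 -232.9   29.9] caddy [-120.1 -232.3] now 10.2 toolz [-0.001 -0.002 -1.   ] rz 0.09 j6 0.66 shift [ 0.12 -0.15  0.29] F [-1.7  1.2  4.6] w 40.3 grip 30.2
```

Emit:
drive_tool(
  deltas=[
    [0, 0, -0.5, 0, 0, 0],
    [0, 0, -1.5, 0, 0, 0],
    [0, 0, -3, 0, 0, 0],
    [0, 0, -3.5, 0, 0, 0],
    [0, 0, -3.5, 0, 0, 0],
    [0, 0, -2, 0, 0, 0],
    [0, 0, -1, 0, 0, 0],
    [0, 0, 0, 0, 0, 0],
    [0, 0, 0, 0, 0, 0],
  ],
)

```text
time_s: 17.35
tcp_pos: [454.2, -232.1, 177.8]
tcp_rot: [-0.001, 0.642, 0.767, -0.001]
ft_force: [-0.7, -0.9, -2.4]
gripper_width: 40.7
grip_force: 30.8
```

```bash
python3 - <<'E'
from h import *
x,y=c2w(0,-40.5); go(x,y,180)
E
```

```text
t 17.35 tcp [ 454.2 -232.1  177.8] caddy [-120.4 -231.5] now 10.2 toolz [-0.003 -0.    -1.   ] rz 0.09 j6 0.66 shift [19.1  12.04 -0.25] F [-0.7 -0.9 -2.4] w 40.7 grip 30.8
```

Emit:
drive_tool(
  deltas=[
    [1.2, 0.75, 0, 0, 0, 0],
    [2.4, 1.5, 0, 0, 0, 0],
    [3.2, 2, 0, 0, 0, 0],
    [3.2, 2, 0, 0, 0, 0],
    [3.2, 2, 0, 0, 0, 0],
    [2.8, 1.8, 0, 0, 0, 0],
    [2, 1.3, 0, 0, 0, 0],
    [1.1, 0.69, 0, 0, 0, 0],
    [0, 0, 0, 0, 0, 0],
    [0, 0, 0, 0, 0, 0],
  ],
)

```text
time_s: 18.18
tcp_pos: [538.2, -22.7, 176.6]
tcp_rot: [-0.002, 0.641, 0.767, -0.002]
ft_force: [-0.4, -0.6, -1.4]
gripper_width: 40.6
grip_force: 30.8
```

```bash
python3 - <<'E'
from h import *
x,y=c2w(0,-40.5); go(x,y,75)
E
```

```text
t 18.18 tcp [538.2 -22.7 176.6] caddy [ -1.  -40.1] now 10.3 toolz [-0.005 -0.    -1.   ] rz 0.15 j6 1.11 shift [-0.05  0.15 10.16] F [-0.4 -0.6 -1.4] w 40.6 grip 30.8
```

Emit:
drive_tool(
  deltas=[
    [0, 0.1, 1.5, 0, 0, 0],
    [0, 0, 2, 0, 0, 0],
    [0, 0, 1.3, 0, 0, 0],
    [0, 0, 0, 0, 0, 0],
    [0, 0, 0, 0, 0, 0],
  ],
)

```text
time_s: 18.6
tcp_pos: [539.0, -23.4, 129.5]
tcp_rot: [-0.002, 0.642, 0.767, -0.001]
ft_force: [-0.3, -0.6, -0.8]
gripper_width: 40.3
grip_force: 30.7
```

```bash
python3 - <<'E'
from h import *
np.set_printoptions(precision=1,suppress=True)
from scipy.optimize import least_squares
x,y=c2w(0,-40.5); go(x,y,36)
im,W=cloud('scene'); save(cv2.resize(im[130:290,170:370],None,fx=4,fy=3.7),'e1.png')
P=W.reshape(-1,3)+[1.7,1.2,0]; c=w2c(P)
m=(P[:,2]>100)&(P[:,2]<140)&(abs(c[:,0])<32)&(abs(c[:,1]+40)<30); 
hsv=cv2.cvtColor(im,cv2.COLOR_RGB2HSV).reshape(-1,3); m&=(hsv[:,0]<22)&(hsv[:,1]>110)
p=c[m]; f=least_squares(lambda a:np.hypot(p[:,0]-a[0],p[:,1]-a[1])-21,[0,-40],loss='soft_l1',f_scale=2); print('amber',len(p),f.x,'lowest',P[m,2].min())
m=(P[:,2]>50)&(P[:,2]<80)&(abs(c[:,0])<26)&(c[:,1]>-30)&(c[:,1]<0); print('block back',m.sum(),np.median(c[m,1]),np.polyfit(c[m,0],c[m,1],1))
m=(P[:,2]>33)&(P[:,2]<41)&(abs(c[:,0])<26)&(c[:,1]>-80)&(c[:,1]<-55); print('plate',m.sum(),np.percentile(c[m,1],[10,50,90]))
E
```

```text
t 18.6 tcp [539.  -23.4 129.5] caddy [ -0.4 -40.9] now 10.1 toolz [-0. -0. -1.] rz 0.02 j6 1.11 shift [0.  0.1 9.3] F [-0.3 -0.6 -0.8] w 40.3 grip 30.7
amber 26 [  0.9 -39. ] lowest 102.2774708741162
block back 204 -14.353343264814967 [ -0.1 -13.9]
plate 61 [-71.9 -70.9 -67.3]
```

View pics/e1.png

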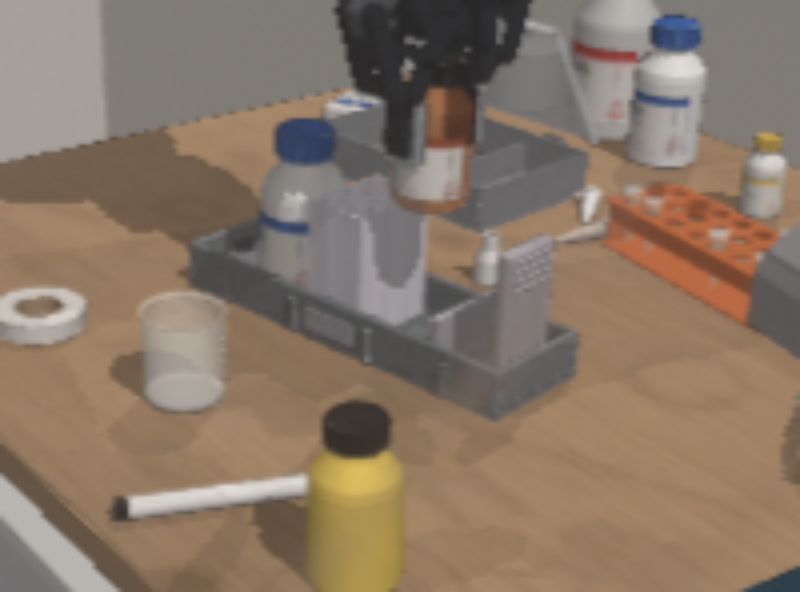

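Emit:
drive_tool(
  deltas=[
    [0, 0.05, 1, 0, 0, 0],
    [0, 0, 2, 0, 0, 0],
    [0, 0, 2, 0, 0, 0],
    [0, 0, 2, 0, 0, 0],
    [0, 0, 1.2, 0, 0, 0],
    [0, 0, 0.6, 0, 0, 0],
    [0, 0, 0.2, 0, 0, 0],
    [0, 0, 0, 0, 0, 0],
  ],
)

```text
time_s: 19.32
tcp_pos: [540.5, -22.8, 40.6]
tcp_rot: [-0.0, 0.641, 0.767, -0.001]
ft_force: [-0.9, 0.9, -1.3]
gripper_width: 40.6
grip_force: 30.8
```

Emit:
drive_tool(
  deltas=[
    [0, 0, 0.1, 0, 0, 0],
    [0, 0, 0, 0, 0, 0],
    [0, 0, 0, 0, 0, 0],
  ],
)

```text
time_s: 19.57
tcp_pos: [540.8, -22.9, 40.1]
tcp_rot: [0.0, 0.642, 0.767, -0.001]
ft_force: [-0.6, 0.0, -0.8]
gripper_width: 40.5
grip_force: 30.8
```

Emit:
drive_tool(
  deltas=[
    [0, 0, 0.2, 0, 0, 0],
    [0, 0, 0.15, 0, 0, 0],
    [0, 0, 0, 0, 0, 0],
    [0, 0, 0, 0, 0, 0],
  ],
)

```text
time_s: 19.9
tcp_pos: [540.1, -22.7, 35.6]
tcp_rot: [-0.001, 0.642, 0.767, -0.001]
ft_force: [0.8, -0.8, -1.1]
gripper_width: 40.7
grip_force: 30.8
```

Emit:
drive_tool(
  deltas=[
    [0, 0, 0.1, 0, 0, 0],
    [0, 0, 0, 0, 0, 0],
    [0, 0, 0, 0, 0, 0],
  ],
)

```text
time_s: 20.15
tcp_pos: [540.3, -22.7, 35.0]
tcp_rot: [-0.0, 0.642, 0.767, -0.001]
ft_force: [-0.7, -0.4, 0.2]
gripper_width: 40.2
grip_force: 31.0
```

Emit:
drive_tool(
  deltas=[
    [0, 0, 0.06, 0, 0, 0],
    [0, 0, 0, 0, 0, 0],
  ],
)

```text
time_s: 20.32
tcp_pos: [540.4, -22.8, 34.9]
tcp_rot: [-0.0, 0.641, 0.767, -0.001]
ft_force: [-3.3, 0.1, 6.3]
gripper_width: 40.6
grip_force: 31.5
```

Emit:
drive_tool(
  deltas=[
    [0, 0, 0, 0, 0, 0],
    [0, 0, 0, 0, 0, 0],
    [0, 0, 0, 0, 0, 0],
    [0, 0, 0, 0, 0, 0],
    [0, 0, -0.8, 0, 0, 0],
    [0, 0, -2, 0, 0, 0],
    [0, 0, -3.5, 0, 0, 0],
    [0, 0, -3.5, 0, 0, 0],
    [0, 0, -3, 0, 0, 0],
    [0, 0, -1, 0, 0, 0],
    [0, 0, 0, 0, 0, 0],
  ],
  hand=1,
)

```text
time_s: 21.23
tcp_pos: [542.3, -23.1, 176.2]
tcp_rot: [0.002, 0.641, 0.767, 0.0]
ft_force: [0.6, -0.1, -0.1]
gripper_width: 85.3
grip_force: 0.0
```

```bash
python3 - <<'E'
from h import *
np.set_printoptions(precision=1,suppress=True)
x,y=c2w(0,-140); go(x,y,55)
im,W=cloud('scene'); save(cv2.resize(im[130:290,170:370],None,fx=4,fy=3.7),'f1.png')
E
```

```text
t 21.23 tcp [542.3 -23.1 176.2] caddy [  3.  -41.2] now 10.2 toolz [ 0. -0. -1.] rz 0.09 j6 1.11 shift [-9.8 -0.3 12.2] F [ 0.6 -0.1 -0.1] w 85.3 grip 0.0
```

View pics/f1.png

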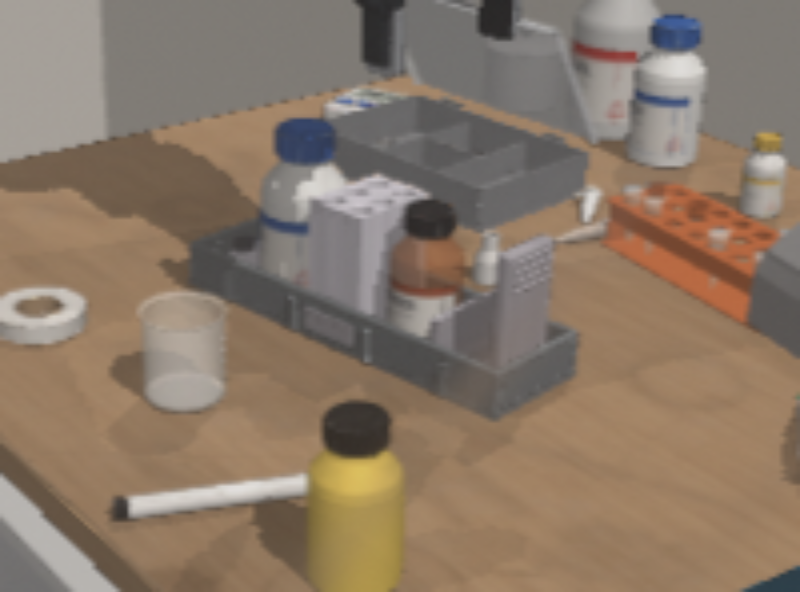

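Emit:
drive_tool(
  deltas=[
    [-1.5, -0.1, 0, 0, 0, 0],
    [-3, -0.1, 0, 0, 0, 0],
    [-3.5, -0.1, 0, 0, 0, 0],
    [-1.8, 0, 0, 0, 0, 0],
    [0, 0, 1.5, 0, 0, 0],
    [0, 0, 3.5, 0, 0, 0],
    [0, 0, 3.5, 0, 0, 0],
    [0, 0, 3, 0, 0, 0],
    [0, 0, 0.7, 0, 0, 0],
    [0, 0, 0, 0, 0, 0],
    [0, 0, 0, 0, 0, 0],
  ],
  hand=-1,
)

```text
time_s: 22.2
tcp_pos: [554.4, -119.6, 50.5]
tcp_rot: [-0.001, 0.642, 0.767, -0.001]
ft_force: [1.4, 0.8, 0.6]
gripper_width: -0.2
grip_force: 0.0
```

```bash
python3 - <<'E'
from h import *
x,y=c2w(0,-126); go(x,y,54)
E
```

```text
t 22.2 tcp [ 554.4 -119.6   50.5] caddy [  -2.1 -138.3] now 10.2 toolz [-0.003 -0.    -1.   ] rz 0.09 j6 0.95 shift [ 1.23  0.21 -0.35] F [1.4 0.8 0.6] w -0.2 grip 0.0
```

Emit:
drive_tool(
  deltas=[
    [0.4, 0.2, -0.2, 0, 0, 0],
    [0.5, 0, 0, 0, 0, 0],
    [0.3, 0, 0, 0, 0, 0],
    [0, 0, 0, 0, 0, 0],
  ],
)

```text
time_s: 22.53
tcp_pos: [555.1, -106.9, 53.4]
tcp_rot: [0.0, 0.641, 0.767, -0.001]
ft_force: [-0.2, -0.5, -0.4]
gripper_width: 0.1
grip_force: 0.0
```

Emit:
drive_tool(
  deltas=[
    [0.1, 0, 0, 0, 0, 0],
    [0.1, 0, 0, 0, 0, 0],
    [0.1, 0, 0, 0, 0, 0],
    [0.1, 0, 0, 0, 0, 0],
  ],
)

```text
time_s: 22.87
tcp_pos: [553.9, -103.9, 52.4]
tcp_rot: [-0.0, 0.642, 0.767, -0.001]
ft_force: [-1.2, -2.4, 0.7]
gripper_width: -0.1
grip_force: 0.0
```

Emit:
drive_tool(
  deltas=[
    [0.1, 0, 0, 0, 0, 0],
    [0.1, 0, 0, 0, 0, 0],
    [0.1, 0, 0, 0, 0, 0],
    [0.1, 0, 0, 0, 0, 0],
  ],
)

```text
time_s: 23.2
tcp_pos: [553.2, -99.8, 52.4]
tcp_rot: [-0.0, 0.642, 0.767, -0.001]
ft_force: [-0.1, -3.9, 2.6]
gripper_width: -0.1
grip_force: 0.0
```

Emit:
drive_tool(
  deltas=[
    [0.1, 0, 0, 0, 0, 0],
    [0.1, 0, 0, 0, 0, 0],
    [0.1, 0, 0, 0, 0, 0],
  ],
)

```text
time_s: 23.45
tcp_pos: [552.7, -96.8, 52.4]
tcp_rot: [-0.0, 0.642, 0.767, -0.001]
ft_force: [0.1, -3.8, 3.1]
gripper_width: -0.2
grip_force: 0.0
```

Emit:
drive_tool(
  deltas=[
    [0.08, 0, 0, 0, 0, 0],
    [0.08, 0, 0, 0, 0, 0],
    [0.08, 0, 0, 0, 0, 0],
  ],
)

```text
time_s: 23.7
tcp_pos: [552.3, -94.6, 52.4]
tcp_rot: [-0.0, 0.642, 0.767, -0.001]
ft_force: [0.1, -6.3, 1.3]
gripper_width: -0.2
grip_force: 0.0
```

Emit:
drive_tool(
  deltas=[
    [0.05, 0, 0, 0, 0, 0],
    [0.05, 0, 0, 0, 0, 0],
  ],
)

```text
time_s: 23.87
tcp_pos: [552.1, -93.9, 52.4]
tcp_rot: [-0.0, 0.642, 0.767, -0.001]
ft_force: [0.4, -7.6, 2.2]
gripper_width: 0.1
grip_force: 0.0
```

Emit:
drive_tool(
  deltas=[
    [0.05, 0, 0, 0, 0, 0],
    [0.05, 0, 0, 0, 0, 0],
  ],
)

```text
time_s: 24.03
tcp_pos: [552.0, -93.0, 52.4]
tcp_rot: [0.0, 0.642, 0.767, -0.001]
ft_force: [1.3, -7.9, 2.0]
gripper_width: -0.1
grip_force: 0.0
```

Emit:
drive_tool(
  deltas=[
    [0.05, 0, 0, 0, 0, 0],
    [0.05, 0, 0, 0, 0, 0],
  ],
)

```text
time_s: 24.2
tcp_pos: [551.8, -92.0, 52.4]
tcp_rot: [-0.0, 0.642, 0.767, -0.001]
ft_force: [0.4, -6.9, 1.7]
gripper_width: 0.2
grip_force: 0.0
```

Emit:
drive_tool(
  deltas=[
    [0.05, 0, 0, 0, 0, 0],
    [0.05, 0, 0, 0, 0, 0],
  ],
)

```text
time_s: 24.37
tcp_pos: [551.6, -91.0, 52.4]
tcp_rot: [-0.0, 0.642, 0.767, -0.001]
ft_force: [1.1, -6.3, 2.6]
gripper_width: 0.2
grip_force: 0.0
```

Emit:
drive_tool(
  deltas=[
    [0.04, 0, 0, 0, 0, 0],
    [0.04, 0, 0, 0, 0, 0],
  ],
)

```text
time_s: 24.53
tcp_pos: [551.5, -90.2, 52.4]
tcp_rot: [0.0, 0.642, 0.767, -0.001]
ft_force: [1.1, -6.4, 2.2]
gripper_width: -0.0
grip_force: 0.0
```

Emit:
drive_tool(
  deltas=[
    [0.03, 0, 0, 0, 0, 0],
    [0.03, 0, 0, 0, 0, 0],
  ],
)

```text
time_s: 24.7
tcp_pos: [551.4, -89.7, 52.4]
tcp_rot: [0.0, 0.642, 0.767, -0.001]
ft_force: [0.4, -7.6, 2.3]
gripper_width: -0.1
grip_force: 0.0
```

Emit:
drive_tool(
  deltas=[
    [0.03, 0, 0, 0, 0, 0],
    [0.03, 0, 0, 0, 0, 0],
  ],
)

```text
time_s: 24.87
tcp_pos: [551.3, -89.2, 52.4]
tcp_rot: [0.0, 0.642, 0.767, -0.001]
ft_force: [0.6, -7.9, 2.1]
gripper_width: 0.4
grip_force: 0.0
```

Emit:
drive_tool(
  deltas=[
    [0.03, 0, 0, 0, 0, 0],
    [0.03, 0, 0, 0, 0, 0],
  ],
)

```text
time_s: 25.03
tcp_pos: [551.2, -88.9, 52.4]
tcp_rot: [0.0, 0.642, 0.767, -0.002]
ft_force: [1.2, -9.5, 1.6]
gripper_width: 0.1
grip_force: 0.0
```

Emit:
drive_tool(
  deltas=[
    [0.02, 0, 0, 0, 0, 0],
    [0.03, 0, 0, 0, 0, 0],
  ],
)

```text
time_s: 25.2
tcp_pos: [551.2, -88.8, 52.4]
tcp_rot: [0.001, 0.642, 0.767, -0.002]
ft_force: [1.2, -11.9, 1.4]
gripper_width: 0.0
grip_force: 0.0
```

Emit:
drive_tool(
  deltas=[
    [0.02, 0, 0, 0, 0, 0],
    [0.02, 0, 0, 0, 0, 0],
  ],
)

```text
time_s: 25.37
tcp_pos: [551.2, -88.7, 52.4]
tcp_rot: [0.001, 0.642, 0.767, -0.002]
ft_force: [1.7, -13.4, 0.1]
gripper_width: -0.0
grip_force: 0.0
```

Emit:
drive_tool(
  deltas=[
    [-0.1, 0, 0, 0, 0, 0],
    [-0.4, 0, 0, 0, 0, 0],
    [-1.5, 0, 0, 0, 0, 0],
    [-1.5, 0, 0, 0, 0, 0],
    [0, 0, -2, 0, 0, 0],
    [0, 0, -3.5, 0, 0, 0],
    [0, 0, -3.5, 0, 0, 0],
    [-2, 0, -2, 0, 0, 0],
    [-3, 0, 0, 0, 0, 0],
    [0, 0, 0, 0, 0, 0],
    [0, 0, 0, 0, 0, 0],
  ],
)

```text
time_s: 26.28
tcp_pos: [566.0, -172.7, 161.8]
tcp_rot: [-0.001, 0.642, 0.766, -0.001]
ft_force: [-0.1, 0.9, -0.6]
gripper_width: 0.2
grip_force: 0.0
```

```bash
python3 - <<'E'
from h import *
np.set_printoptions(precision=1,suppress=True)
from scipy.optimize import least_squares
go(500,0,200)
im,W=cloud('scene'); t,_=cloud('top')
save(np.hstack([cv2.resize(im[150:270,190:340],(400,320)),cv2.resize(t[145:225,195:310],(400,320))]),'g1.png')
P=W.reshape(-1,3)+[1.7,1.2,0]; c=w2c(P); Z=P[:,2]
def circ(m,rad,g):
    p=c[m]; return len(p),least_squares(lambda a:np.hypot(p[:,0]-a[0],p[:,1]-a[1])-rad,g,loss='soft_l1',f_scale=2).x
k=abs(c[:,0])<35
print('large',circ(k&(Z>40)&(Z<70)&(c[:,1]>31.5)&(c[:,1]<90),26,[0,56]))
print('amber',circ(k&(Z>44)&(Z<58)&(abs(c[:,1]+31)<19),21,[0,-30]))
m=k&(abs(c[:,0])<26)&(Z>8)&(Z<30)&(c[:,1]>70)&(c[:,1]<92);print('stop',m.sum(),np.median(c[m,1]))
d=P-[401,9.5,0]; m=(np.hypot(d[:,0],d[:,1])<45)&(Z>10)&(Z<54); p=P[m]
print('glass',least_squares(lambda a:np.hypot(p[:,0]-a[0],p[:,1]-a[1])-23.5,[400,5],loss='soft_l1',f_scale=2).x)
E
```

```text
t 26.28 tcp [ 566.  -172.7  161.8] caddy [   0.  -192.6] now 10.0 toolz [-0. -0. -1.] rz -0.05 j6 0.88 shift [18.2 -3.5 -3.8] F [-0.1  0.9 -0.6] w 0.2 grip 0.0
large (129, array([ 1.2, 56.8]))
amber (95, array([  1.7, -29. ]))
stop 20 82.68268017099342
glass [401.5   9.6]
```

View pics/g1.png

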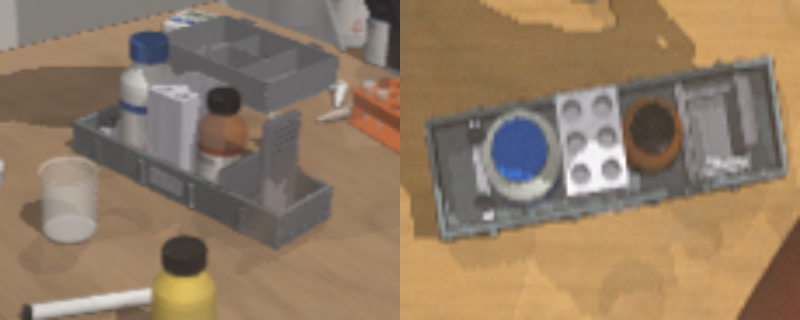

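The row is tight in the order white bottle, block, amber bottle, presser. The stop (82.7 mm against 82.5 before) and the beaker (about 401, 10) have not moved. Handing in now.

```bash
python3 -c "
from workcell import r
print(r.close_job())"
```

```text
the job is handed in; nothing more can be done
None
```

The caddy is packed and handed in at about 26 s: the white bottle is against the end stop, the block and amber bottle are in the row, and the presser is snug; my last camera measurements show the stop and beaker where they started.

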